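# Clamp a filter cartridge in the quick-release vise

## Robot

A 7-joint arm with a two-finger parallel gripper is mounted at the origin on the work surface; the furniture and walls round the work are solid. World frame = base frame: x ahead of the robot, y to its left, z up, the work surface at z = 0. Lengths are in m, angles in rad, forces in N, time in s.
With the tool pointing down it reaches from about 0.4 to 0.85 m from the base axis. Payload 10.4 kg.
Tool frame: the origin (TCP) lies between the finger pads; the fingertips stand ahead of it and the grasp point (between the pads) lies 5 mm behind it (manip.tip_extent is the z of the fingertips in the tool frame, in m); z points along the fingers, y is the line along which they close (so a half turn about z gives the same grasp; the last joint's range is limited). The gripper opens to 85 mm and grips with 20 to 120 N. Pads are 22 mm wide; open, the fingers measure 114 mm over their backs; the gripper's body (76 mm by 85 mm) begins 54 mm behind the grasp point. The pads swing forward as they close: fully open they stand 13 mm farther back than shut.
Start: joints at [-1.29, 0.332, -0.065, 1.46, 0.022, 1.35, -0.088], TCP at [0.187, 0.596, 0.245] pointing down, gripper open.
Joint ranges: [-2.6, 2.6], [-0.5, 2.12], [-1.47, 1.34], [0.16, 2.42], [-1.27, 4.41], [0.06, 2.06], [-2.6, 2.6]. Speed limits (rad/s): [2.22, 2.22, 2.79, 2.79, 3.14, 3.14, 3.14].

## Interface

Orientations are given as a unit quaternion [x, y, z, w].
In Python, from workcell import status, viewer, manip gives the robot as it stands.
- The arm moves only by the tool play_rows, never from a script. Its argument "plan" is one flat list of numbers, 7 for each row, row after row: the turn, a rotation vector about the tool's x, y, z in degrees, then the shift along the tool's x, y, z in m, then the opening, from 0 (shut) to 1 (fully open). In form: [ax, ay, az, dx, dy, dz, grip, ax, ay, az, dx, dy, dz, grip, ...]. A call has 1 to 20 rows; each row is the pose to reach, as a shift and turn from the pose commanded when the call began, along the tool's axes at that moment; what a row does not reach only later rows make up. A row lasts 1/8 s, in which the tool goes at most 62.5 mm and 10.7 degrees, less where a joint would pass 70% of its speed; a pose out of reach is approached as far as the arm can. A call with a gripper value outside its range is refused whole. The fingers move at their own pace and stop on an object; "squeeze" is the grip in N (left out, the last holds). Time passes only in rows, so rows that repeat a pose let the fingers close. It gives the time, the measured TCP pose, the force, the opening and the grip force at its end, in the units of the state.
- status.get_obs(): the state, without advancing time (a new reading comes with each control period).
- viewer.camera(name): name is "side" or "top" or "wrist"; returns the picture (400x640x3 uint8, red, green, blue); there is no depth.
- viewer.camera_model(name): a dict with "fx", "fy", "cx", "cy" (pixels), "R" (3x3) and "t" (3): a world point X has camera coordinates R X + t. Camera axes: x right, y down, z forward; pixel columns grow to the right and rows downward; lengths in m; the calibration is good to about 2 mm. A picture is of the moment at which its call begins: read the wrist's pose just before it. camera_model takes no time and is no camera call; for the wrist camera it gives the pose at the moment of the call.
- manip.hand_in(): hands the job in; it is judged then, once.
The state is a dict: "clock": time; "joint_pos": joint angles; "joint_velocities": joint speeds; "tau": joint torques, N m; "position": TCP position; "ee_rot": TCP orientation; "ft_force": force on the tool from outside, world axes, zero at the start; "torque": the same for the moment, N m; "grip_width": opening from 0.0 (shut) to 1.0 (fully open); "grasp_force": force on a finger pad.
Only numpy, scipy, OpenCV 4.12 (cv2) and the standard library are available. Lean on these libraries where they do the work, as an engineer would, in place of code of your own. Each camera call takes 0.05 s, during which the arm holds its last target. There are 200 camera calls.

## Task

Clamp the filter cartridge that stands loose in the bench vise, ready for its O-ring to be changed: squeeze the jaw's release lever against its finger post, slide the jaw until it holds the cartridge in the V of the fixed jaw, let go of the lever so that the half-nut drops onto the screw, then turn the crank clockwise until the cartridge is held tight. Feel for it: the shell is thin and cracks if it is pressed or screwed too hard. Leave the other things on the bench where they are.

Things in the scene. Friction and masses are not known exactly. Their poses are not given: they have to be found in the camera images.
- vise_seat (a point): Centre of the cartridge's underside when seated: on two flat steel ways 80 mm above the table, in the upright 90-degree V of the fixed jaw, which tops out 45 mm above the ways. Axes: x along the screw from the crank end to the fixed jaw (the closing way), y across the vise, z up. The vise is 280 mm long, fixed to a plywood board 215 x 136 x 18 mm, and cannot shift.
- cartridge_center (a point): Centre, half-way up, of the cream filter cartridge with a black O-ring that stands upright on the ways between the jaws: 72 mm tall, 41 mm across where the jaws touch it (45 mm at the O-ring), 120 g. It starts up to 8 mm short of the V and up to 4 mm to one side; the jaw pushes it along the ways and it slips into the V.
- cartridge: The same cartridge; origin at the centre of its underside, z up.
- jaw: The moving jaw, cast, 40 x 76 mm, 42 mm tall, sliding on the ways along the vise's x. Origin: bottom edge of its flat steel face, in the middle, at the height of the ways; axes as the vise's. It slides with 3 N when the half-nut is off the screw and is locked to the screw (to 1 mm) otherwise. With the cartridge seated its face is 20.3 mm short of vise_seat.
- grip_middle (a point): On the moving jaw, midway between finger post (+y side) and release lever (-y side) as squeezed, 68 mm above the ways; axes as the vise's. Both are 26 to 28 mm wide in x, rise 44 mm from the jaw's top (26 mm under this point). Outer faces: post 17.5 mm in +y, fixed; lever 28.5 mm in -y, 18 mm once squeezed. Pinch both along y and move along x to slide the jaw.
- release_lever (a joint): Angle of the sprung release lever, rad: 0 let go, half-nut fully on the screw; 0.24 squeezed home to its stop. The half-nut is clear of the thread above 0.11. Squeezing home takes about 12 N at the plate. Let go on a thread's crest it stays near 0.1 until the crank is turned and it drops in; dropping in may pull the jaw back up to 3 mm.
- screw (a joint): Angle of the screw and crank, rad, positive clockwise as seen from the crank end: the tightening way (left-hand thread, jaw moves +x, 8 mm a turn). At 0 the knob is straight above the axis; at +pi/2 it is on the vise's -y side.
- crank_axis (a point): Point on the screw's axis, 62 mm above the table, at the middle of the crank knob's length; axes as the vise's. The knob circles round it in the y-z plane at 28 mm radius. The board ends 37 mm in +x from this point: under the knob's circle is the bare table.
- knob_center (a point): Middle of the black crank knob, a freely spinning barrel 16 mm thick, 52 mm long along the vise's x. It can be pinched from above along y and led round. The jaw bites within 1.4 turns, then clamping grows by 30 N a radian. Knob force: 2 N free, plus 0.45 N per 10 N of clamping (up to 3.5 N less when stopped). 3 N is just tight, 4 to 5 N right; 8 N (130 N clamping) cracks the shell.
- oring_tin: Bystander: the O-ring tin; origin at the centre of its underside. Leave it where it is.
- oring_pick: Bystander: the O-ring pick; origin at the centre of its underside. Leave it where it is.
- spare_cartridge: Bystander: the spare cartridge; origin at the centre of its underside. Leave it where it is.
- grease_bottle: Bystander: the grease bottle; origin at the centre of its underside. Leave it where it is.
- tape_measure: Bystander: the tape measure; origin at the centre of its underside. Leave it where it is.
- marker: Bystander: the marker; origin at the centre of its underside. Leave it where it is.
- screwdriver: Bystander: the screwdriver; origin at the centre of its underside. Leave it where it is.

How it is judged:
By the outcome, as a careful person would: the job done as asked, in the order asked, and still so for the second after the job is handed in, with the robot touching nothing.
It also fails if it takes over 70 s, if anything falls off the work surface, if the arm or the gripper's body presses on something with over 40 N, if the wrist force passes 120 N, or if a joint passes its speed limit or range.

## Working session

There is one attempt and no reset: what is moved stays moved. The work goes in short steps, Python scripts to look and compute and a tool call to move; the robot and the scene stay as the last step left them, time stands still between calls to the robot, and variables do not carry over. Pictures are saved under pics/ and viewed, at most 10 in all, crops included, and the job is handed in when it is done.

Besides the shell and the picture viewer there is one more tool, called as name(argument=value, ...), one argument or row to a line, values as JSON. play_rows: Moves the arm, as the interface text tells. Its arguments: {"type":"object","properties":{"plan":{"type":"array","items":{"type":"number"}},"squeeze":{"type":"number"}},"required":["plan"]}

```bash
mkdir -p pics; ls; python3 - <<'E'
from workcell import status, viewer, manip
import cv2,numpy as np
o=status.get_obs()
print({k:np.round(v,4) for k,v in o.items()}, manip.tip_extent)
a=viewer.camera("side");b=viewer.camera("top")
cv2.imwrite("pics/side.png",a[...,::-1]);cv2.imwrite("pics/top.png",b[...,::-1])
for n in("side","top"):
  m=viewer.camera_model(n);print(n,m["fx"],m["cx"],m["cy"],np.round(m["R"],3).tolist(),np.round(m["t"],3), -np.array(m["R"]).T@m["t"])
E
```

```text
pics
{'clock': np.float64(0.0), 'joint_pos': array([-1.2896,  0.3329, -0.0647,  1.4609,  0.0216,  1.3499, -0.0885]), 'joint_velocities': array([-0.0008, -0.0009, -0.0006,  0.0015,  0.0007, -0.0002, -0.0014]), 'tau': array([-2.00000e-04, -6.25459e+01,  4.88000e-02, -3.91603e+01,
        1.62000e-02,  1.01000e-02,  0.00000e+00]), 'position': array([0.1869, 0.596 , 0.2445]), 'ee_rot': array([ 1.513e-01,  9.885e-01, -7.000e-04, -1.000e-04]), 'ft_force': array([ 0.8694,  0.7103, -0.0237]), 'torque': array([ 0.0057,  0.0061, -0.0207]), 'grasp_force': np.float64(0.0), 'grip_width': np.float64(0.9995)} 0.014
side 414.3518799768989 318.7314862404987 198.9432280874704 [[0.965, -0.261, -0.014], [-0.174, -0.603, -0.779], [0.195, 0.754, -0.627]] [-0.459  0.163  1.174] [ 0.24313445 -0.90654667  0.85683081]
top 427.47816792374385 316.2304594290209 201.43363203033817 [[-0.019, -1.0, 0.02], [-0.998, 0.018, -0.064], [0.064, -0.021, -0.998]] [-0.045  0.471  1.18 ] [ 0.39350301 -0.02841613  1.20857631]
```

View pics/side.png

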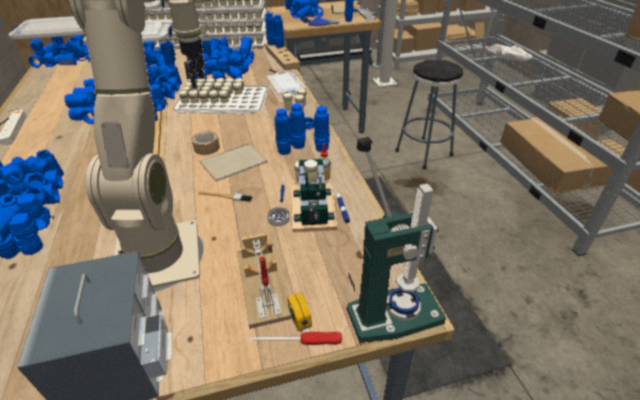

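View pics/top.png

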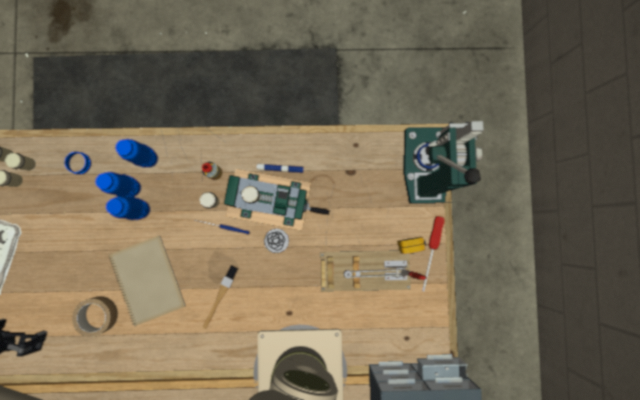

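The side view shows the vise at about (313,190). In the top view it lies around (265,197), with the crank knob at (320,211), the fixed jaw at (235,190) and the cartridge at (250,194). I'll zoom in on both.

```bash
python3 - <<'E'
import cv2,numpy as np
a=cv2.imread("pics/top.png")[155:235,200:340];b=cv2.imread("pics/side.png")[145:235,265:355]
a=cv2.resize(a,None,fx=5,fy=5,interpolation=cv2.INTER_CUBIC);cv2.imwrite("pics/c1.png",a)
b=cv2.resize(b,None,fx=6,fy=6,interpolation=cv2.INTER_CUBIC);cv2.imwrite("pics/c2.png",b)
E
```

```text
(no output)
```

View pics/c1.png

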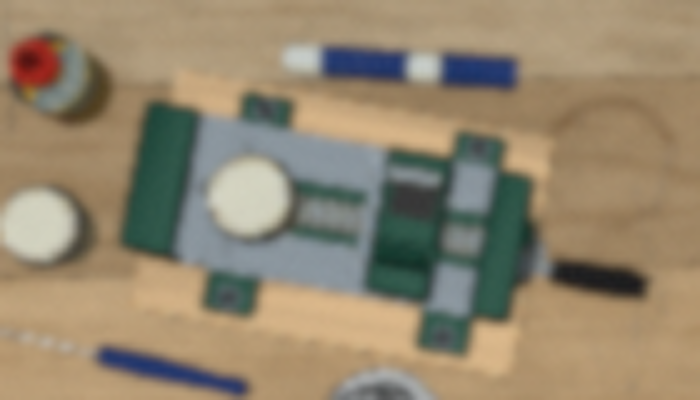

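The crop shows the board corners at TL(178,72), TR(552,137), BR(510,375) and BL(133,300). The cartridge top is at (250,197), the moving jaw at about (410,222) and the knob at (600,280).

```bash
cat > h.py <<'E'
from workcell import status, viewer, manip
import cv2,numpy as np
np.set_printoptions(precision=4,suppress=True)
def ray(m,px,z):
    R=np.array(m["R"]);t=np.array(m["t"]);c=-R.T@t
    d=R.T@np.array([(px[0]-m["cx"])/m["fx"],(px[1]-m["cy"])/m["fy"],1])
    return c+d*(z-c[2])/d[2]
def proj(m,X):
    c=np.array(m["R"])@np.asarray(X)+m["t"];return np.array([m["cx"]+m["fx"]*c[0]/c[2],m["cy"]+m["fy"]*c[1]/c[2]])
E
python3 - <<'E'
from h import *
m=viewer.camera_model("top")
f=lambda u,v,z:ray(m,(u/5+200-.4,v/5+155-.4),z)
TL,TR,BR,BL=[f(*p,.018) for p in((178,72),(552,137),(510,375),(133,300))]
print(TL,TR,BR,BL,[np.linalg.norm(v) for v in(TL-TR,BL-BR,TL-BL,TR-BR)])
ax=(TL-TR+BL-BR);ax/=np.linalg.norm(ax);ay=np.array([-ax[1],ax[0],0])
ay2=(BL-TL+BR-TR);print("ax",ax,"yaw",np.degrees(np.arctan2(ax[1],ax[0])),np.degrees(np.arctan2(ay2[1],ay2[0]))-90)
ce=(TR+BR)/2; crank=ce-.037*ax;print("crank",crank)
for n,p in dict(cart=(250,197,.152),knobtop62=(600,280,.062),knob90=(600,280,.09),jawpost=(405,250,.166),lever=(412,200,.166),fixj_outer_top=(150,105,.125),fixj_bot=(127,245,.125)).items():
    w=f(*p);print(n,w,"vise rel crank",(w-crank)@ax,(w-crank)@ay)
E
```

```text
[0.5647 0.1707 0.018 ] [ 0.5247 -0.0376  0.018 ] [ 0.3922 -0.0118  0.018 ] [0.4378 0.1965 0.018 ] [np.float64(0.212123428255413), np.float64(0.2132426635727905), np.float64(0.1295708444605678), np.float64(0.1349471575458731)]
ax [0.2013 0.9795 0.    ] yaw 78.38458339951838 78.76082600182264
crank [ 0.451  -0.0609  0.018 ]
cart [0.4826 0.1133 0.152 ] vise rel crank 0.17703045882719312 0.004065898269173729
knobtop62 [ 0.4422 -0.0616  0.062 ] vise rel crank -0.0024090172823002763 0.008458725387879125
knob90 [ 0.441  -0.0608  0.09  ] vise rel crank -0.001855438411776379 0.009786676199260535
jawpost [0.4542 0.0363 0.166 ] vise rel crank 0.09586257274341672 0.016427256969830373
lever [0.4786 0.0325 0.166 ] vise rel crank 0.09709702202577598 -0.00823438794195094
fixj_outer_top [0.5327 0.1671 0.125 ] vise rel crank 0.23983629231763678 -0.03413009509990142
fixj_bot [0.4617 0.1792 0.125 ] vise rel crank 0.2373227060971452 0.037878886484572
```

View pics/c2.png

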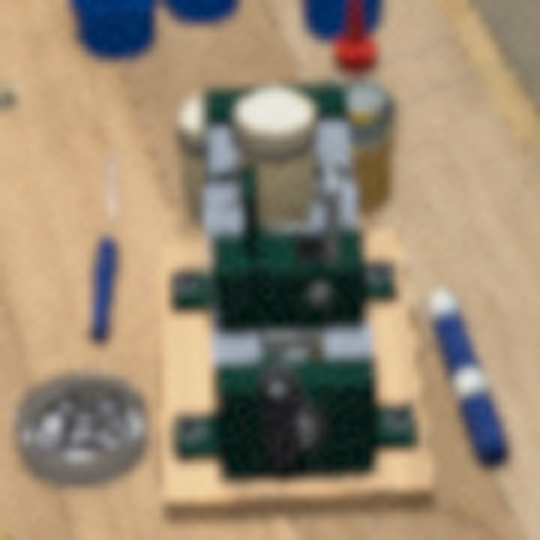

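The side crop shows the green post on the left at (240,210) and the dark lever on the right at (330,215), with the knob at (280,400), up and slightly to the +y side. The board measures 213 x 133 mm against the stated 215 x 136 mm, which is close enough. I'm moving above the jaw.

play_rows(
  plan=[0, 0, 20, -0.1, -0.1, -0.055, 1, 0, 0, 84, -0.438, -0.452, -0.055, 1, 0, 0, 84, -0.438, -0.452, -0.055, 1, 0, 0, 84, -0.438, -0.452, -0.055, 1, 0, 0, 84, -0.438, -0.452, -0.055, 1, 0, 0, 84, -0.438, -0.452, -0.055, 1, 0, 0, 84, -0.438, -0.452, -0.055, 1, 0, 0, 84, -0.438, -0.452, -0.055, 1, 0, 0, 84, -0.438, -0.452, -0.055, 1, 0, 0, 84, -0.438, -0.452, -0.055, 1, 0, 0, 84, -0.438, -0.452, -0.055, 1, 0, 0, 84, -0.438, -0.452, -0.055, 1, 0, 0, 84, -0.438, -0.452, -0.055, 1, 0, 0, 84, -0.438, -0.452, -0.055, 1, 0, 0, 84, -0.438, -0.452, -0.055, 1, 0, 0, 84, -0.438, -0.452, -0.055, 1],
  squeeze=20,
)

```text
clock: 2.1
position: [0.4696, 0.0344, 0.3003]
ee_rot: [0.774, 0.634, 0.0, -0.0]
ft_force: [0.3, 0.2, -0.3]
grip_width: 1.001
grasp_force: 0.0
```

```bash
python3 - <<'E'
from h import *
o=status.get_obs();print(o["position"],o["ee_rot"],o["joint_pos"],o["ft_force"])
m=viewer.camera_model("wrist");print(m, -np.array(m["R"]).T@m["t"])
np.save("w1.npy",m,allow_pickle=True)
cv2.imwrite("pics/w1.png",viewer.camera("wrist")[...,::-1])
E
```

```text
[0.4696 0.0344 0.3003] [ 0.7737  0.6336  0.0001 -0.    ] [-0.7384 -0.0732  0.5461  1.7878  0.0383  1.4165 -0.3979] [ 0.3389  0.2471 -0.2897]
{'fx': 306.320355475766, 'fy': 306.320355475766, 'cx': 318.9419449832559, 'cy': 203.09705061681748, 'R': array([[ 0.9805, -0.1964,  0.0005],
       [-0.1866, -0.9309,  0.314 ],
       [-0.0612, -0.308 , -0.9494]]), 't': array([-0.4537,  0.0614,  0.4723])} [0.4853 0.1135 0.4294]
```

View pics/w1.png

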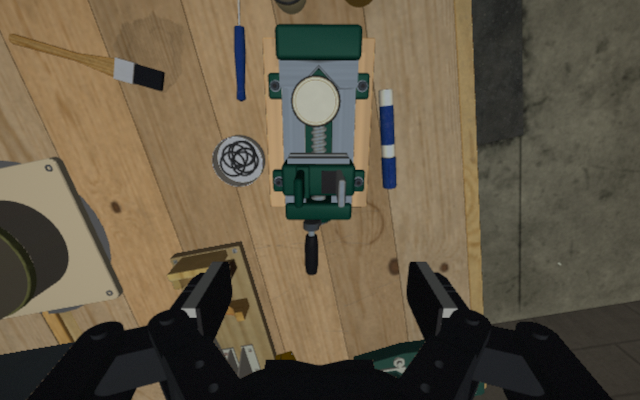

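The wrist view shows the vise upright with +x up. The cartridge top is at (316,101), the post at about (298,188), the lever at about (341,188) and the knob at (312,252). I'll zoom in.

```bash
python3 - <<'E'
import cv2
a=cv2.imread("pics/w1.png")[15:285,255:385]
a=cv2.resize(a[:],None,fx=4,fy=4,interpolation=cv2.INTER_CUBIC)
import numpy as np
# split: upper half and lower half side by side
cv2.imwrite("pics/w1c.png",np.hstack([a[:540,:400+0],a[540:,:400]]) if False else a[480:1080])
E
```

```text
(no output)
```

View pics/w1c.png

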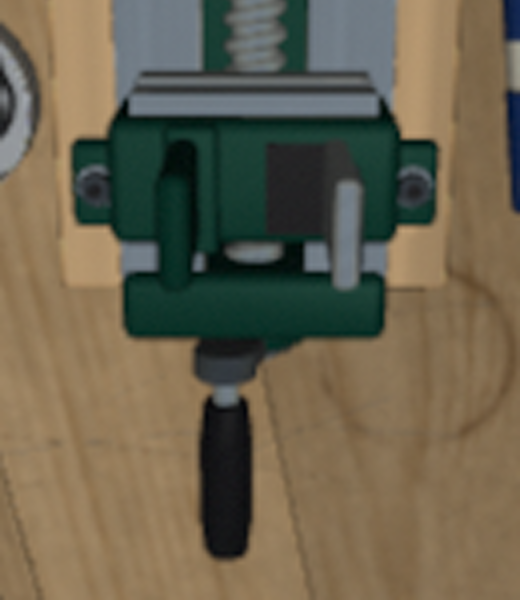

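```bash
python3 - <<'E'
from h import *
m=np.load("w1.npy",allow_pickle=True).item()
A=np.radians(78.5);ax=np.array([np.cos(A),np.sin(A),0]);ay=np.array([-ax[1],ax[0],0])
f=lambda u,v,z:ray(m,(u/4+255-.4,v/4+135-.4),z)
bl,br=f(65,287,.018),f(448,287,.018);e=br-bl
print("width",np.linalg.norm(e),"yaw",np.degrees(np.arctan2(e[1],e[0]))+90)
# long board edges in this view: left (265..) use crop pts
c=(bl+br)/2-.037*ax;print("crank",c)
P=dict(post_in=(192,232,.166),post_out=(158,232,.166),lev_in=(330,235,.166),lev_out=(362,235,.166),post_near=(175,288,.166),post_far=(175,176,.166),lev_near=(345,288,.166),lev_far=(348,180,.166),jawtopL=(112,180,.122),jawtopR=(398,180,.122),jawface=(255,95,.122),jawface75=(255,75,.122),knob=(226,478,.088),knob_near=(226,556,.088),knob_far=(226,396,.088),hub=(228,365,.075))
for n,p in P.items():
    w=f(*p);print(n,w[:2],"rel",((w-c)@ax).round(4),((w-c)@ay).round(4))
w=ray(m,(315.5,101),.152);print("cart",w,(w-c)@ax,(w-c)@ay)
for p in((276,40),(362,40)): w=ray(m,p,.125);print("fixed jaw",(w-c)@ax,(w-c)@ay)
# knob angle by side view: project candidates
s=viewer.camera_model("side")
print("side knob seen",(265+280/6,145+400/6))
for th in np.arange(-3.1,3.1,.4):
    print(round(th,2),proj(s,c+[0,0,.044]-.028*np.sin(th)*ay+[0,0,.028*np.cos(th)]))
E
```

```text
width 0.13592402266823683 yaw 78.66429480622836
crank [ 0.4501 -0.0609  0.018 ]
post_in [0.4559 0.0407] rel 0.1007 0.0146
post_out [0.4484 0.0421] rel 0.1007 0.0222
lev_in [0.486  0.0339] rel 0.1001 -0.0163
lev_out [0.4931 0.0325] rel 0.1001 -0.0235
post_near [0.4493 0.0285] rel 0.0874 0.0186
post_far [0.4549 0.054 ] rel 0.1135 0.0182
lev_near [0.4872 0.0209] rel 0.0875 -0.02
lev_far [0.4922 0.0456] rel 0.1127 -0.02
jawtopL [0.4337 0.0462] rel 0.1017 0.0374
jawtopR [0.506  0.0317] rel 0.1019 -0.0363
jawface [0.4742 0.0605] rel 0.1238 0.0006
jawface75 [0.4752 0.0654] rel 0.1288 0.0006
knob [ 0.4406 -0.0608] rel -0.0017 0.0094
knob_near [ 0.435  -0.0878] rel -0.0294 0.0095
knob_far [ 0.4463 -0.0336] rel 0.026 0.0092
hub [ 0.4475 -0.029 ] rel 0.0308 0.0089
cart [0.4826 0.1147 0.152 ] 0.1785622585522143 0.003156391709262811
fixed jaw 0.23001474778795689 0.038555639220937764
fixed jaw 0.2302548029893419 -0.037979311180791835
side knob seen (311.6666666666667, 211.66666666666669)
-3.1 [315.0347 231.7897]
-2.7 [311.2681 231.3176]
-2.3 [308.1034 229.7901]
-1.9 [306.0339 227.4305]
-1.5 [305.3993 224.5946]
-1.1 [306.3247 221.7245]
-0.7 [308.686  219.2829]
-0.3 [312.1156 217.6741]
0.1 [316.0573 217.1686]
0.5 [319.8624 217.8505]
0.9 [322.9093 219.6009]
1.3 [324.7143 222.1242]
1.7 [325.009  225.0066]
2.1 [323.7726 227.7907]
2.5 [321.2194 230.0489]
2.9 [317.7536 231.4432]
```

Everything agrees: the jaw is centred, and the grip middle is at (100.5, +4.8) mm from the crank axis. The post and lever faces measure 45.7 mm apart against 46 mm given. The screw angle is about -0.33 rad and the yaw 78.6°. I'm descending and squeezing the lever.

play_rows(
  plan=[0, 0, 0, 0.003, -0.005, 0.05, 1, 0, 0, 0, 0.003, -0.005, 0.1, 1, 0, 0, 0, 0.003, -0.005, 0.13, 1, 0, 0, 0, 0.003, -0.005, 0.15, 1, 0, 0, 0, 0.003, -0.005, 0.157, 1, 0, 0, 0, 0.003, -0.005, 0.157, 1, 0, 0, 0, 0.003, -0.005, 0.157, 0, 0, 0, 0, 0.003, -0.005, 0.157, 0, 0, 0, 0, 0.003, -0.005, 0.157, 0, 0, 0, 0, 0.003, -0.005, 0.157, 0, 0, 0, 0, 0.003, -0.005, 0.157, 0, 0, 0, 0, 0.003, -0.005, 0.157, 0, 0, 0, 0, 0.003, -0.005, 0.157, 0, 0, 0, 0, 0.003, -0.005, 0.157, 0],
  squeeze=25,
)

```text
clock: 3.9
position: [0.4672, 0.0381, 0.1458]
ee_rot: [0.774, 0.633, 0.002, 0.001]
ft_force: [-5.5, -1.8, 20.3]
grip_width: 0.458
grasp_force: 24.3
```

play_rows(
  plan=[0, 0, 0, 0, 0, -0.003, 0, 0, 0, 0, 0, 0, -0.003, 0, 0, 0, 0, 0, 0, -0.003, 0],
)

```text
clock: 4.28
position: [0.4665, 0.0381, 0.1468]
ee_rot: [0.774, 0.633, 0.001, 0.001]
ft_force: [5.2, -0.1, -4.5]
grip_width: 0.442
grasp_force: 30.4
```

```bash
python3 - <<'E'
from h import *
o=status.get_obs();print(o["position"],o["ft_force"],o["grip_width"],o["torque"])
m=viewer.camera_model("wrist");np.save("w2.npy",m,allow_pickle=True)
a=viewer.camera("wrist")[...,::-1];cv2.imwrite("pics/w2.png",a)
E
```

```text
[0.4665 0.0381 0.1468] [ 5.1623 -0.1354 -4.4589] 0.44194845971504676 [ 0.05   -1.6034  0.0696]
```

View pics/w2.png

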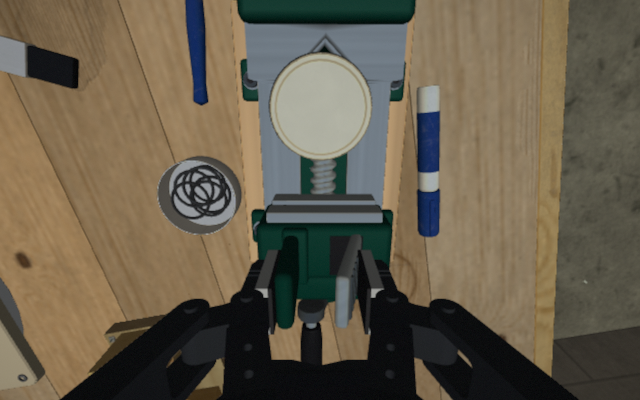

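The post and lever are gripped between the pads at (270–375, 290). The lever is squeezed in, and the cartridge is about 30 mm ahead of the jaw. I'm sliding the jaw.

play_rows(
  plan=[0, 0, 0, 0.004, 0, 0, 0, 0, 0, 0, 0.008, 0, 0, 0, 0, 0, 0, 0.012, 0, 0, 0, 0, 0, 0, 0.016, 0, 0, 0, 0, 0, 0, 0.02, 0, 0, 0, 0, 0, 0, 0.024, 0, 0, 0],
)

```text
clock: 5.08
position: [0.4711, 0.0608, 0.1468]
ee_rot: [0.774, 0.633, 0.001, 0.001]
ft_force: [4.3, -5.4, -1.9]
grip_width: 0.445
grasp_force: 30.9
```

play_rows(
  plan=[0, 0, 0, 0.002, 0, 0, 0, 0, 0, 0, 0.004, 0, 0, 0, 0, 0, 0, 0.006, 0, 0, 0],
)

```text
clock: 5.45
position: [0.4723, 0.0667, 0.1468]
ee_rot: [0.774, 0.633, 0.001, 0.001]
ft_force: [4.8, -4.1, -0.1]
grip_width: 0.445
grasp_force: 31.0
```

play_rows(
  plan=[0, 0, 0, 0.001, 0, 0, 0, 0, 0, 0, 0.002, 0, 0, 0, 0, 0, 0, 0.003, 0, 0, 0],
)

```text
clock: 5.82
position: [0.4728, 0.0696, 0.1468]
ee_rot: [0.774, 0.633, 0.001, 0.001]
ft_force: [4.5, -3.8, -1.2]
grip_width: 0.443
grasp_force: 30.9
```

play_rows(
  plan=[0, 0, 0, 0.001, 0, 0, 0, 0, 0, 0, 0.002, 0, 0, 0],
)

```text
clock: 6.08
position: [0.4733, 0.0715, 0.1468]
ee_rot: [0.774, 0.633, 0.001, 0.001]
ft_force: [4.0, -3.6, -1.3]
grip_width: 0.444
grasp_force: 30.9
```

```bash
python3 - <<'E'
from h import *
m=viewer.camera_model("wrist");np.save("w3.npy",m,allow_pickle=True)
a=viewer.camera("wrist")[...,::-1];cv2.imwrite("pics/w3.png",a[0:250,190:440])
cv2.imwrite("pics/w3c.png",cv2.resize(a[0:200,220:420],None,fx=3,fy=3))
E
```

```text
(no output)
```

View pics/w3c.png

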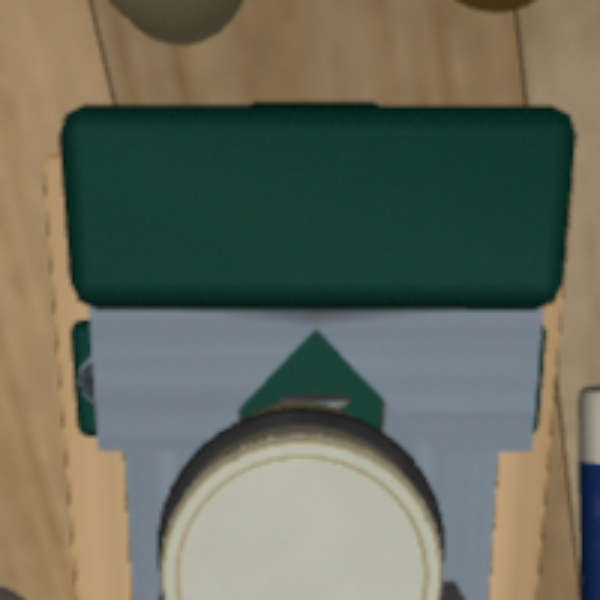

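The view shows the V apex at crop (316,332) and the cartridge top circle centred near (302,565), not yet in the V. I'll compute the distance left.

```bash
python3 - <<'E'
from h import *
m=np.load("w3.npy",allow_pickle=True).item();c=np.array([.4501,-.0609,0])
A=np.radians(78.64);ax=np.array([np.cos(A),np.sin(A),0]);ay=np.array([-ax[1],ax[0],0])
f=lambda u,v,z:(lambda w:((w-c)@ax*1000,(w-c)@ay*1000))(ray(m,(u/3+220-.3,v/3-.3),z))
print("apex",f(316,332,.125),"seat x",f(316,332,.125)[0]-29)
print("L",f(240,405,.125),"R",f(385,405,.125))
im=cv2.imread("pics/w3.png");h=cv2.cvtColor(im,cv2.COLOR_BGR2HSV)
k=cv2.inRange(h,(15,10,130),(40,90,255));cs,_=cv2.findContours(k,0,1);b=max(cs,key=lambda q:cv2.contourArea(q) if 80<q[:,0,0].mean()<190 else 0)
(x,y),r=cv2.minEnclosingCircle(b);print(x,y,r)
w=ray(m,(x+190,y),.152);print("cart",(w-c)@ax*1000,(w-c)@ay*1000, "r mm",r/306*(m["R"]@w+m["t"])[2]*1000)
p=status.get_obs()["position"];print("tcp",(p-c)@ax*1000,(p-c)@ay*1000)
E
```

```text
apex (np.float64(211.1958891788775), np.float64(0.5377462703894225)) seat x 182.1958891788775
L (np.float64(199.95353158230606), np.float64(12.70836773596616)) R (np.float64(199.93325498792538), np.float64(-10.638091902233699))
130.1324005126953 190.58456420898438 46.553775787353516
cart 179.62666932289423 3.0018840073600765 r mm 19.581254420633453
tcp 134.53179868036247 3.391987284841479
```

play_rows(
  plan=[0, 0, 0, 0.0005, 0, 0, 0, 0, 0, 0, 0.001, 0, 0, 0, 0, 0, 0, 0.0015, 0, 0, 0],
)

```text
clock: 6.5
position: [0.4735, 0.0728, 0.1468]
ee_rot: [0.774, 0.633, 0.001, 0.001]
ft_force: [3.7, -4.8, -1.0]
grip_width: 0.438
grasp_force: 31.1
```

play_rows(
  plan=[0, 0, 0, 0.0005, 0, 0, 0, 0, 0, 0, 0.001, 0, 0, 0, 0, 0, 0, 0.0015, 0, 0, 0],
)

```text
clock: 6.88
position: [0.4737, 0.0739, 0.1467]
ee_rot: [0.774, 0.633, 0.0, 0.001]
ft_force: [3.3, -6.4, 0.3]
grip_width: 0.445
grasp_force: 31.5
```

play_rows(
  plan=[0, 0, 0, 0.0005, 0, 0, 0, 0, 0, 0, 0.001, 0, 0, 0],
)

```text
clock: 7.12
position: [0.4739, 0.0747, 0.1468]
ee_rot: [0.774, 0.633, 0.0, 0.001]
ft_force: [3.0, -7.0, 0.8]
grip_width: 0.437
grasp_force: 31.5
```

play_rows(
  plan=[0, 0, 0, 0.0005, 0, 0, 0, 0, 0, 0, 0.001, 0, 0, 0],
)

```text
clock: 7.38
position: [0.4741, 0.0756, 0.1468]
ee_rot: [0.774, 0.633, 0.0, 0.001]
ft_force: [2.7, -7.8, 1.2]
grip_width: 0.44
grasp_force: 31.6
```

play_rows(
  plan=[0, 0, 0, 0.0005, 0, 0, 0, 0, 0, 0, 0.001, 0, 0, 0],
)

```text
clock: 7.62
position: [0.4742, 0.0765, 0.1467]
ee_rot: [0.774, 0.633, 0.0, 0.001]
ft_force: [2.8, -9.3, 2.7]
grip_width: 0.44
grasp_force: 31.8
```

play_rows(
  plan=[0, 0, 0, 0.0005, 0, 0, 0, 0, 0, 0, 0.001, 0, 0, 0],
)

```text
clock: 7.88
position: [0.4742, 0.0766, 0.1467]
ee_rot: [0.774, 0.633, -0.001, 0.001]
ft_force: [0.7, -11.9, 4.8]
grip_width: 0.444
grasp_force: 32.6
```

```bash
python3 - <<'E'
from h import *
m=viewer.camera_model("wrist");c=np.array([.4501,-.0609,0])
im=viewer.camera("wrist")[0:250,190:440,::-1];im=np.ascontiguousarray(im)
A=np.radians(78.64);ax=np.array([np.cos(A),np.sin(A),0]);ay=np.array([-ax[1],ax[0],0])
h=cv2.cvtColor(im,cv2.COLOR_BGR2HSV)
k=cv2.inRange(h,(15,10,130),(40,90,255));cs,_=cv2.findContours(k,0,1);b=max(cs,key=lambda q:cv2.contourArea(q) if 80<q[:,0,0].mean()<190 else 0)
(x,y),r=cv2.minEnclosingCircle(b)
w=ray(m,(x+190,y),.152);print("cart",(w-c)@ax*1000,(w-c)@ay*1000, r)
o=status.get_obs();p=o["position"];print("tcp",(p-c)@ax*1000,o["ft_force"])
E
```

```text
cart 184.20420126068555 0.526598764420801 46.44916915893555
tcp 139.49087035550392 [  0.5278 -11.7163   3.5563]
```

The cartridge is seated, with its y matching the V apex. I'm letting go of the lever and lifting.

play_rows(
  plan=[0, 0, 0, 0, 0, 0, 0.6, 0, 0, 0, 0, 0, 0, 1, 0, 0, 0, 0, 0, 0, 1, 0, 0, 0, 0, 0, 0, 1, 0, 0, 0, 0, 0, 0, 1, 0, 0, 0, 0, 0, -0.03, 1, 0, 0, 0, 0, 0, -0.08, 1, 0, 0, 0, 0, 0, -0.09, 1, 0, 0, 0, -0.08, 0, -0.09, 1, 0, 0, 0, -0.14, 0, -0.09, 1, 0, 0, 0, -0.15, -0.006, -0.09, 1, 0, 0, 0, -0.15, -0.006, -0.09, 1, 0, 0, 0, -0.15, -0.006, -0.09, 1],
)

```text
clock: 9.55
position: [0.4383, -0.0653, 0.236]
ee_rot: [0.773, 0.634, 0.0, -0.0]
ft_force: [0.8, 0.7, 0.5]
grip_width: 1.001
grasp_force: 0.0
```

```bash
python3 - <<'E'
from h import *
o=status.get_obs();c=np.array([.4501,-.0609,0])
A=np.radians(78.64);ax=np.array([np.cos(A),np.sin(A),0]);ay=np.array([-ax[1],ax[0],0])
p=o["position"];print("tcp",(p-c)@ax*1000,(p-c)@ay*1000,p[2],o["ee_rot"],o["ft_force"],o["joint_pos"])
m=viewer.camera_model("wrist");np.save("w4.npy",m,allow_pickle=True)
a=viewer.camera("wrist")[...,::-1];cv2.imwrite("pics/w4.png",a)
cv2.imwrite("pics/w4c.png",cv2.resize(a[60:360,170:470],None,fx=2,fy=2))
E
```

```text
tcp -6.5905947028759435 10.683184438864954 0.2360495783079 [ 0.7733  0.634   0.     -0.0002] [0.7706 0.7327 0.4851] [-0.6525 -0.1279  0.6568  1.9547  0.0809  1.2895 -0.2195]
```

View pics/w4c.png

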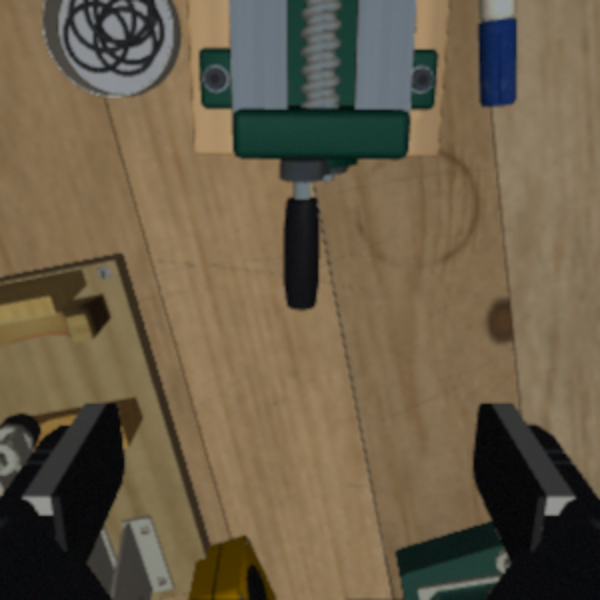

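```bash
python3 - <<'E'
from h import *
m=np.load("w4.npy",allow_pickle=True).item();c=np.array([.4501,-.0609,0])
A=np.radians(78.64);ax=np.array([np.cos(A),np.sin(A),0]);ay=np.array([-ax[1],ax[0],0])
f=lambda u,v,z:(lambda w:((w-c)@ax*1000,(w-c)@ay*1000))(ray(m,(u/2+170-.25,v/2+60-.25),z))
for n,p in dict(knob=(301,252,.0885),near=(301,307,.0885),far=(301,198,.0885),kL=(284,252,.0885),kR=(319,252,.0885),fix=(122,255,.015),fixb=(210,550,.015),wood=(105,310,.05),endL=(235,130,.09),endR=(410,130,.09),endedge=(320,157,.09),yellow=(240,540,.04)).items(): print(n,np.round(f(*p),1))
E
```

```text
knob [-0.4  9.6]
near [-27.7   9.5]
far [25.   9.6]
kL [-0.4 17.5]
kR [-0.3  1.2]
fix [-22.2 115.1]
fixb [-236.4   72.3]
wood [-43.8 116.8]
endL [55.  38.5]
endR [ 55.1 -37.8]
endedge [43.5  1.3]
yellow [-206.3   48.2]
```

The knob is at (-0.4, +9.5) mm from the axis, 52.7 mm long and 16.3 mm thick, as given. I'm going down to pinch it.

play_rows(
  plan=[0, 0, 0, -0.0025, 0.001, 0.03, 0.32, 0, 0, 0, -0.0025, 0.001, 0.07, 0.32, 0, 0, 0, -0.0025, 0.001, 0.1, 0.32, 0, 0, 0, -0.0025, 0.001, 0.1, 0.32, 0, 0, 0, -0.0025, 0.001, 0.13, 0.32, 0, 0, 0, -0.0025, 0.001, 0.15, 0.32, 0, 0, 0, -0.0025, 0.001, 0.1525, 0.32, 0, 0, 0, -0.0025, 0.001, 0.1525, 0.32, 0, 0, 0, -0.0025, 0.001, 0.1525, 0, 0, 0, 0, -0.0025, 0.001, 0.1525, 0, 0, 0, 0, -0.0025, 0.001, 0.1525, 0, 0, 0, 0, -0.0025, 0.001, 0.1525, 0],
  squeeze=22,
)

```text
clock: 11.1
position: [0.4393, -0.0692, 0.0845]
ee_rot: [0.774, 0.633, 0.001, 0.0]
ft_force: [-0.8, 0.9, 5.7]
grip_width: 0.175
grasp_force: 22.3
```

```bash
cat > arc.py <<'E'
from h import *
import sys
# rows along the circle: from angle a0 to a1 in n rows, shifts in tool axes relative to commanded a0
a0,a1,n=float(sys.argv[1]),float(sys.argv[2]),int(sys.argv[3])
o=status.get_obs();c=np.array([.4501,-.0609,0]);A=np.radians(78.64)
ax=np.array([np.cos(A),np.sin(A),0]);ay=np.array([-ax[1],ax[0],0]);p=o["position"]
y=((p-c)@ay-.0005);z=p[2]+.005-.062
print("rel",(p-c)@ax*1000,y*1000,z*1000,"angle",np.arctan2(-y,z),"r",np.hypot(y,z)*1000,"F ax,ay,z",o["ft_force"]@ax,o["ft_force"]@ay,o["ft_force"][2],o["grip_width"],o["grasp_force"])
th=np.linspace(a0,a1,n+1)[1:]
# tool y=-vise y, tool z=-z ; y=-r sin, z=r cos
print([(round(.028*(np.sin(t)-np.sin(a0)),4),round(-.028*(np.cos(t)-np.cos(a0)),4)) for t in th])
E
python3 arc.py -0.33 1.57 8; python3 arc.py 1.57 4.71 12;python3 arc.py 4.71 7.85 12
```

```text
rel -10.286157098541473 8.408918314582188 27.548101487417888 angle -0.2962616838398534 r 28.802913095421296 F ax,ay,z 0.7130545323566326 0.958565213213726 5.7412933294286495 0.1748746424197404 22.253435254096985
[(np.float64(0.0065), np.float64(-0.0014)), (np.float64(0.0131), np.float64(-0.0012)), (np.float64(0.0195), np.float64(0.0005)), (np.float64(0.0253), np.float64(0.0037)), (np.float64(0.0302), np.float64(0.0082)), (np.float64(0.034), np.float64(0.0137)), (np.float64(0.0363), np.float64(0.0199)), (np.float64(0.0371), np.float64(0.0265))]
rel -10.286157098541473 8.408918314582188 27.548101487417888 angle -0.2962616838398534 r 28.802913095421296 F ax,ay,z 0.7130545323566326 0.958565213213726 5.7412933294286495 0.1748746424197404 22.253435254096985
[(np.float64(-0.0009), np.float64(0.0072)), (np.float64(-0.0037), np.float64(0.014)), (np.float64(-0.0082), np.float64(0.0198)), (np.float64(-0.014), np.float64(0.0243)), (np.float64(-0.0207), np.float64(0.0271)), (np.float64(-0.028), np.float64(0.028)), (np.float64(-0.0352), np.float64(0.0271)), (np.float64(-0.042), np.float64(0.0243))
[... 197 characters left out ...]
.408918314582188 27.548101487417888 angle -0.2962616838398534 r 28.802913095421296 F ax,ay,z 0.7130545323566326 0.958565213213726 5.7412933294286495 0.1748746424197404 22.253435254096985
[(np.float64(0.0009), np.float64(-0.0072)), (np.float64(0.0037), np.float64(-0.014)), (np.float64(0.0081), np.float64(-0.0198)), (np.float64(0.0139), np.float64(-0.0243)), (np.float64(0.0207), np.float64(-0.0271)), (np.float64(0.0279), np.float64(-0.0281)), (np.float64(0.0352), np.float64(-0.0271)), (np.float64(0.0419), np.float64(-0.0244)), (np.float64(0.0477), np.float64(-0.0199)), (np.float64(0.0522), np.float64(-0.0142)), (np.float64(0.055), np.float64(-0.0074)), (np.float64(0.056), np.float64(-0.0002))]
```

play_rows(
  plan=[0, 0, 0, 0.0065, 0, -0.0014, 0],
)

```text
clock: 11.22
position: [0.4393, -0.0674, 0.0855]
ee_rot: [0.775, 0.632, -0.002, 0.002]
ft_force: [-1.7, -21.0, -0.6]
grip_width: 0.178
grasp_force: 21.7
```

I put that shift on the wrong axis: along the knob, which only slid against the pads by about 2 mm. I'm undoing it, then following the arc.

play_rows(
  plan=[0, 0, 0, -0.0065, 0, 0.0014, 0, 0, 0, 0, -0.0065, 0, 0.0014, 0],
)

```text
clock: 11.48
position: [0.4395, -0.0682, 0.0844]
ee_rot: [0.774, 0.634, 0.001, -0.0]
ft_force: [-0.2, 4.4, 4.1]
grip_width: 0.181
grasp_force: 22.2
```

play_rows(
  plan=[0, 0, 0, 0, 0.0065, -0.0014, 0, 0, 0, 0, 0, 0.0131, -0.0012, 0, 0, 0, 0, 0, 0.0195, 0.0005, 0, 0, 0, 0, 0, 0.0253, 0.0037, 0],
)

```text
clock: 11.98
position: [0.4641, -0.0731, 0.0803]
ee_rot: [0.774, 0.634, 0.001, -0.0]
ft_force: [-1.0, 5.8, 1.9]
grip_width: 0.181
grasp_force: 22.0
```

```bash
python3 arc.py 0.62 1.57 4
```

```text
rel -9.162414218467626 -16.650980069898058 23.328805011098588 angle 0.6198959582922081 r 28.661616851357163 F ax,ay,z 5.520406582310439 2.088990134229129 1.9308103053885306 0.180674291943471 21.97956383228302
[(np.float64(0.0049), np.float64(0.0045)), (np.float64(0.0086), np.float64(0.01)), (np.float64(0.0109), np.float64(0.0162)), (np.float64(0.0117), np.float64(0.0228))]
```

play_rows(
  plan=[0, 0, 0, 0, 0.0049, 0.0045, 0, 0, 0, 0, 0, 0.0086, 0.01, 0, 0, 0, 0, 0, 0.0109, 0.0162, 0, 0, 0, 0, 0, 0.0117, 0.0228, 0],
)

```text
clock: 12.48
position: [0.4751, -0.0753, 0.0571]
ee_rot: [0.774, 0.634, 0.001, -0.001]
ft_force: [-2.4, 6.4, 2.6]
grip_width: 0.177
grasp_force: 22.1
```

play_rows(
  plan=[0, 0, 0, 0, -0.0009, 0.0072, 0, 0, 0, 0, 0, -0.0037, 0.014, 0, 0, 0, 0, 0, -0.0082, 0.0198, 0, 0, 0, 0, 0, -0.014, 0.0243, 0, 0, 0, 0, 0, -0.0207, 0.0271, 0, 0, 0, 0, 0, -0.028, 0.028, 0],
)

```text
clock: 13.22
position: [0.4487, -0.0699, 0.0299]
ee_rot: [0.774, 0.634, 0.001, 0.0]
ft_force: [3.2, 5.9, 5.8]
grip_width: 0.174
grasp_force: 22.3
```

```bash
python3 arc.py 3.14 4.71 6
```

```text
rel -9.045467572322126 -0.9253867034368277 -27.110147739440343 angle 3.1074715725150237 r 27.125936868708887 F ax,ay,z 6.403534031364601 -1.9289380394898523 5.7965076344205455 0.1739532462476386 22.325913906097412
[(np.float64(-0.0072), np.float64(-0.0009)), (np.float64(-0.014), np.float64(-0.0037)), (np.float64(-0.0198), np.float64(-0.0082)), (np.float64(-0.0243), np.float64(-0.0139)), (np.float64(-0.0271), np.float64(-0.0207)), (np.float64(-0.028), np.float64(-0.0279))]
```

play_rows(
  plan=[0, 0, 0, 0, -0.0072, -0.0009, 0, 0, 0, 0, 0, -0.014, -0.0037, 0, 0, 0, 0, 0, -0.0198, -0.0082, 0, 0, 0, 0, 0, -0.0243, -0.0139, 0, 0, 0, 0, 0, -0.0271, -0.0207, 0, 0, 0, 0, 0, -0.028, -0.0279, 0],
)

```text
clock: 13.98
position: [0.4202, -0.0642, 0.0574]
ee_rot: [0.774, 0.634, 0.001, -0.0]
ft_force: [3.1, 7.1, -2.4]
grip_width: 0.177
grasp_force: 21.7
```

play_rows(
  plan=[0, 0, 0, 0, 0.0009, -0.0072, 0, 0, 0, 0, 0, 0.0037, -0.014, 0, 0, 0, 0, 0, 0.0081, -0.0198, 0, 0, 0, 0, 0, 0.0139, -0.0243, 0, 0, 0, 0, 0, 0.0207, -0.0271, 0, 0, 0, 0, 0, 0.0279, -0.0281, 0],
)

```text
clock: 14.72
position: [0.4474, -0.0698, 0.0856]
ee_rot: [0.774, 0.634, 0.0, -0.001]
ft_force: [-1.9, 5.7, 5.5]
grip_width: 0.175
grasp_force: 22.4
```

```bash
python3 arc.py 6.28 7.85 6
```

```text
rel -9.25438802245416 0.39963525351137147 28.586996116813186 angle -0.013978706311068597 r 28.58978935421773 F ax,ay,z 5.215291126168342 3.029003219625185 5.529308082442353 0.17531949473814418 22.388221621513367
[(np.float64(0.0072), np.float64(0.0009)), (np.float64(0.014), np.float64(0.0037)), (np.float64(0.0198), np.float64(0.0081)), (np.float64(0.0243), np.float64(0.0139)), (np.float64(0.0271), np.float64(0.0206)), (np.float64(0.0281), np.float64(0.0279))]
```

play_rows(
  plan=[0, 0, 0, 0, 0.0072, 0.0009, 0, 0, 0, 0, 0, 0.014, 0.0037, 0, 0, 0, 0, 0, 0.0198, 0.0081, 0],
)

```text
clock: 15.1
position: [0.4673, -0.0737, 0.0774]
ee_rot: [0.774, 0.634, 0.001, -0.001]
ft_force: [-2.7, 5.6, 3.7]
grip_width: 0.18
grasp_force: 22.2
```

```bash
python3 arc.py 7.07 7.85 3|cut -c1-300; python3 arc.py 7.85 9.42 6|tail -1;
```

```text
rel -9.15588821660094 -19.899040817381238 20.385047789885522 angle 0.7733342589722252 r 28.487225186874927 F ax,ay,z 4.948156801862988 3.798300212816765 3.7462044339324008 0.179636714317359 22.220255434513092
[(np.float64(0.0044), np.float64(0.0058)), (np.float64(0.0072), np.float64(0.0125)), (np.float64(0.0082), np.float64(0.0197))]
[(np.float64(-0.0009), np.float64(0.0072)), (np.float64(-0.0037), np.float64(0.014)), (np.float64(-0.0081), np.float64(0.0198)), (np.float64(-0.0139), np.float64(0.0243)), (np.float64(-0.0206), np.float64(0.0271)), (np.float64(-0.0279), np.float64(0.0281))]
```

play_rows(
  plan=[0, 0, 0, 0, 0.0019, 0.0021, 0, 0, 0, 0, 0, 0.0035, 0.0043, 0],
)

```text
clock: 15.35
position: [0.4707, -0.0744, 0.0731]
ee_rot: [0.774, 0.634, 0.001, -0.001]
ft_force: [-1.5, 5.8, 4.5]
grip_width: 0.18
grasp_force: 22.3
```

```bash
python3 arc.py 7.27 7.85 3|cut -c1-300
```

```text
rel -9.191854832191591 -23.307762886848636 16.067638387976924 angle 0.9672412667137145 r 28.3093767885545 F ax,ay,z 5.346709465989801 2.6024372290252855 4.543488679515226 0.17963879278652142 22.298241555690765
[(np.float64(0.0025), np.float64(0.0048)), (np.float64(0.0041), np.float64(0.0099)), (np.float64(0.0046), np.float64(0.0153))]
```

The tangential knob force is about 5.2 N. In the first, free turn it read 2.8 N at a similar angle, where 2 N is nominal, so the true force is about 4.5 N, which is right. I'm letting go and lifting.

play_rows(
  plan=[0, 0, 0, 0, 0, 0, 0.4, 0, 0, 0, 0, 0, 0, 0.4, 0, 0, 0, 0, 0, 0, 0.4, 0, 0, 0, 0, 0, -0.03, 0.4, 0, 0, 0, 0, 0, -0.08, 0.4, 0, 0, 0, 0, 0, -0.13, 0.4, 0, 0, 0, 0, 0, -0.18, 0.4, 0, 0, 0, 0, 0, -0.18, 0.4, 0, 0, 0, 0, 0, -0.18, 0.4],
)

```text
clock: 16.48
position: [0.4699, -0.0757, 0.2523]
ee_rot: [0.774, 0.633, 0.0, -0.0]
ft_force: [0.3, -0.2, -1.0]
grip_width: 0.398
grasp_force: 0.0
```

```bash
python3 - <<'E'
from h import *
m=viewer.camera_model("wrist");np.save("w5.npy",m,allow_pickle=True);print(status.get_obs()["ft_force"])
a=viewer.camera("wrist")[...,::-1];cv2.imwrite("pics/w5.png",a)
cv2.imwrite("pics/w5c.png",cv2.resize(a[0:260,200:450],None,fx=2.3,fy=2.3))
E
```

```text
[ 0.2502 -0.2484 -0.9591]
```

View pics/w5c.png

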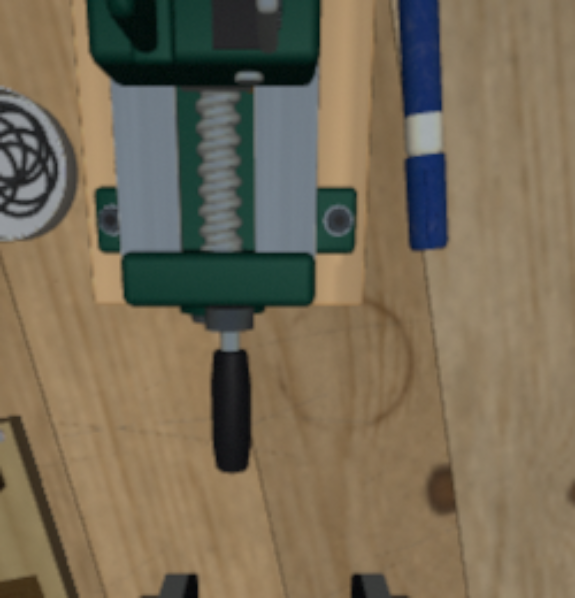

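```bash
python3 - <<'E'
from h import *
m=np.load("w5.npy",allow_pickle=True).item();c=np.array([.4501,-.0609,0])
A=np.radians(78.64);ax=np.array([np.cos(A),np.sin(A),0]);ay=np.array([-ax[1],ax[0],0])
for n,p,z in(("knob",(231,410),.0780),("knob",(231,410),.0885),("near",(231,470),.078),("far",(231,350),.078),("endL",(123,280),.09),("endR",(314,280),.09)):
    w=ray(m,(p[0]/2.3+200,p[1]/2.3),z);print(n,z,(w-c)@ax*1000,(w-c)@ay*1000)
E
```

```text
knob 0.078 -3.7121466539478485 -3.4868077300889997
knob 0.0885 -1.160267546879497 -4.135226004745192
near 0.078 -31.667107173072953 -2.9563026123936744
far 0.078 22.750566801375875 -3.9889942707049673
endL 0.09 52.61076209747657 38.0107704450856
endR 0.09 52.60890960509163 -38.48331318153915
```

The knob has moved back to about 0.17 rad, from about 0.97 when I let go. It either sprang back or got dragged, so I'll pinch it again and feel the force there.

play_rows(
  plan=[0, 0, 0, 0, -0.018, 0.03, 0.35, 0, 0, 0, 0, -0.018, 0.08, 0.35, 0, 0, 0, 0, -0.018, 0.12, 0.35, 0, 0, 0, 0, -0.018, 0.15, 0.35, 0, 0, 0, 0, -0.018, 0.1675, 0.35, 0, 0, 0, 0, -0.018, 0.1675, 0.35, 0, 0, 0, 0, -0.018, 0.1675, 0, 0, 0, 0, 0, -0.018, 0.1675, 0, 0, 0, 0, 0, -0.018, 0.1675, 0],
)

```text
clock: 17.65
position: [0.4523, -0.0723, 0.0855]
ee_rot: [0.774, 0.633, -0.0, -0.0]
ft_force: [-2.3, -2.4, -1.2]
grip_width: 0.179
grasp_force: 22.1
```

```bash
python3 arc.py 0.165 0.565 3
```

```text
rel -10.777197116666581 -4.877975033666354 28.548656240156678 angle 0.16923104287898239 r 28.96239654358232 F ax,ay,z -2.776242762128779 1.823160023549218 -1.1892189572116414 0.17885150357006732 22.06537663936615
[(np.float64(0.0036), np.float64(0.0009)), (np.float64(0.0071), np.float64(0.0022)), (np.float64(0.0104), np.float64(0.004))]
```

play_rows(
  plan=[0, 0, 0, 0, 0.0036, 0.0009, 0],
)

```text
clock: 17.77
position: [0.4557, -0.073, 0.0846]
ee_rot: [0.774, 0.633, -0.0, -0.0]
ft_force: [-5.0, -2.3, 0.4]
grip_width: 0.175
grasp_force: 22.2
```

```bash
python3 arc.py 0.3 0.5 1|cut -c1-300
```

```text
rel -10.76956960327061 -8.413871649939393 27.6132223906259 angle 0.29576719277651686 r 28.86664661743406 F ax,ay,z -3.2152148220832686 4.441712657910328 0.3989975050506496 0.17533143994082362 22.218523621559143
[(np.float64(0.0051), np.float64(0.0022))]
```

play_rows(
  plan=[0, 0, 0, 0, 0.0035, 0.0013, 0],
)

```text
clock: 17.9
position: [0.4592, -0.0737, 0.0832]
ee_rot: [0.774, 0.633, -0.0, -0.0]
ft_force: [-5.2, -1.9, 0.1]
grip_width: 0.176
grasp_force: 22.2
```

```bash
python3 arc.py 0.432 0.565 1|cut -c1-300
```

```text
rel -10.783315867915679 -11.996609223275122 26.2057995236549 angle 0.4293086419294674 r 28.821217211109616 F ax,ay,z -2.9191843394602963 4.743400933719344 0.09272019623348327 0.17600885859082135 22.244817316532135
[(np.float64(0.0033), np.float64(0.0018))]
```

play_rows(
  plan=[0, 0, 0, 0, 0.0033, 0.0018, 0],
)

```text
clock: 18.02
position: [0.4624, -0.0744, 0.0813]
ee_rot: [0.774, 0.633, -0.0, -0.0]
ft_force: [-5.0, -1.4, 1.0]
grip_width: 0.179
grasp_force: 22.3
```

```bash
python3 arc.py 0.565 0.165 2
```

```text
rel -10.775921518953622 -15.241006141704952 24.335071491499065 angle 0.5595321504606202 r 28.713828945437747 F ax,ay,z -2.3461071435239607 4.652402878848949 0.961566262309626 0.17887624219875042 22.30474680662155
[(np.float64(-0.005), np.float64(-0.0025)), (np.float64(-0.0104), np.float64(-0.004))]
```

play_rows(
  plan=[0, 0, 0, 0, 0, 0, 0.4, 0, 0, 0, 0, 0, 0, 0.4, 0, 0, 0, 0, 0, 0, 0.4, 0, 0, 0, 0, 0, -0.03, 0.4, 0, 0, 0, 0, 0, -0.08, 0.4, 0, 0, 0, 0, 0, -0.13, 0.4, 0, 0, 0, 0, 0, -0.18, 0.4, 0, 0, 0, 0, 0, -0.18, 0.4, 0, 0, 0, 0, 0, -0.18, 0.4],
)

```text
clock: 19.15
position: [0.4626, -0.074, 0.2609]
ee_rot: [0.774, 0.633, 0.0, -0.0]
ft_force: [0.6, -0.4, -1.2]
grip_width: 0.403
grasp_force: 0.0
```

```bash
python3 - <<'E'
from h import *
c=np.array([.4501,-.0609,0]);A=np.radians(78.64);ax=np.array([np.cos(A),np.sin(A),0]);ay=np.array([-ax[1],ax[0],0])
def run(m,im):
    pc=proj(m,c+[0,0,.088]-.003*ax).astype(int);x0,y0=pc-[45,30]
    k=(im[y0:y0+60,x0:x0+90].max(2)<60).astype(np.uint8)
    n,l,s,ce=cv2.connectedComponentsWithStats(k);i=1+s[1:,4].argmax();u=ce[i]+[x0,y0]
    w=ray(m,u,.088);y=(w-c)@ay-.0005;print(s[i],u,"x,y",(w-c)@ax*1000,y*1000,"angle",np.arcsin(-y/.028))
run(np.load("w5.npy",allow_pickle=True).item(),cv2.imread("pics/w5.png"))
run(viewer.camera_model("wrist"),viewer.camera("wrist"));o=status.get_obs();print(o["position"],o["ft_force"])
s=viewer.camera("top")[...,::-1];cv2.imwrite("pics/top2.png",s)
t=cv2.imread("pics/top.png");d=cv2.absdiff(s,t).max(2)>60
for n,(u,v) in dict(tin=(276,240),pick=(235,229),spare=(208,200),bottle=(210,170),marker=(280,168),tape=(412,244),driver=(436,240)).items():print(n,d[v-8:v+9,u-8:u+9].sum())
E
```

```text
[ 41   3  17  53 818] [300.1443 177.8509] x,y -0.8687031861813699 -4.326847696127949 angle 0.15515199959702805
[ 42   3  16  52 760] [308.4158 176.3355] x,y -1.1190833394061874 -4.639464672613476 angle 0.1664628804776156
[ 0.4623 -0.0741  0.2604] [-0.6748  0.4858  0.3907]
tin 0
pick 0
spare 0
bottle 0
marker 0
tape 0
driver 0
```

The knob settles at the same angle, about 0.17 rad, both times. That makes it the screw's own friction balance, and the turning force just past it is about 4.4 N, which is tight. Spot checks at the seven bystanders show no change, so I'm handing in.

```bash
python3 -c "
from workcell import manip
print(manip.hand_in())"
```

```text
the job is handed in; nothing more can be done
None
```

The cartridge is seated in the V and clamped at about 4.4 N of knob force (target 4 to 5 N), the other items are unmoved, and the job was handed in at about 19 s; on release the crank settled back to its friction balance near 0.17 rad, and no pass/fail result came back.

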